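# Push a used coffee capsule through the sprung flap of the capsule caddy

## Robot

A 6-joint arm with a two-finger parallel gripper is mounted at the origin on a cart in front of the work surface, level with it; the furniture and walls round the work are solid. World frame = base frame: x ahead of the robot, y to its left, z up, the work surface at z = 0. Lengths are in m, angles in rad, forces in N, time in s.
With the tool pointing down it reaches from about 0.375 to 0.9 m from the base axis. Payload 3.1 kg.
Tool frame: the origin (TCP) lies at the very end of the fingers, on their centre line; the grasp point (between the pads) lies 19 mm behind it (grip_depth is the distance from the TCP to the grasp point, in m); z points along the fingers, y is the line along which they close (so a half turn about z gives the same grasp; the last joint's range is limited). The gripper opens to 87 mm and grips with 3 to 60 N. Pads are 19 mm wide; open, the fingers measure 117 mm over their backs; the gripper's body (75 mm by 190 mm) begins 51 mm behind the grasp point.
Start: joints at [-0.178, 0.527, 1.433, -0, 1.181, -0.178], TCP at [0.625, 0, 0.223] pointing down, gripper open.
Joint ranges: [-3.08, 3.08], [-0.75, 2.2], [0.22, 2.44], [-1.43, 4.57], [0, 2.65], [-2.85, 2.85]. Speed limits (rad/s): [2.79, 2.79, 3.14, 3.14, 3.14, 3.14].

## Interface

Orientations are given as a unit quaternion [x, y, z, w].
In Python, from workcell import * gives the robot as it stands. The module is installed in compiled form; this text tells all that it offers.
- The arm moves only by the shell command python3 -m handwheel 'ROWS' [FORCE]. ROWS is a JSON object whose one key "increments" holds a list of rows, each a list of 7 numbers: the shift along the tool's x, y, z in m, then the turn, a rotation vector about the tool's x, y, z in rad, then the opening, from -1 (shut) to 1 (fully open). In form: {"increments": [[dx, dy, dz, wx, wy, wz, gripper], ...]}. A call has 1 to 8 rows; each row shifts and turns the commanded pose from where the row before left it, along the tool's axes as they then stand; what a row does not reach is not made up. A row lasts 1/10 s, in which the tool goes at most 50 mm and 8.59 degrees, less where a joint would pass 70% of its speed; a pose out of reach is approached as far as the arm can. A call is refused whole if a number of a shift passes 0.05 or a number of a turn 0.15, either way. A call with a gripper value outside its range is refused whole. The fingers move at their own pace and stop on an object; FORCE is the grip in N (left out, the last holds). Time passes only in rows, so rows that do not move let the fingers close. It gives the time, the measured TCP pose, the force, the opening and the grip force at its end, in the units of the state.
- observe(): the state, without advancing time (a new reading comes with each control period).
- camera(name): name is "scene" or "side" or "wrist"; returns a dict with "pixels" (400x640x3 uint8, red, green, blue), "vertical_fov" (degrees; the focal length in pixels is half the picture's height over the tangent of half this angle, whatever the lens; pixels are square), "cx", "cy" (the principal point, pixels), "rvec" (rotation vector, rad) and "tvec" (3), from world to camera coordinates, as OpenCV has them. Camera axes: x right, y down, z forward; pixel columns grow to the right and rows downward; lengths in m; the calibration is good to about 2 mm. The wrist camera is an equidistant fisheye: a pixel r from the principal point sees the ray r / f radians off the axis. A picture is of the moment at which its call begins. There is no depth.
- finish_job(): hands the job in; it is judged then, once.
Trained networks look in a picture, given as the dict that the camera call returned (one of the last four; its "shot" number tells which), for a name from the list of things; names that differ only in an ending like _2 or _b are one class to them, and where a whole thing is asked for, a point or a joint stands for the part that bears it (a point fixed in the world has none). Each returns a list of dicts, best first, with "p" (0 to 1); they miss things now and then, are a little off and sometimes report something else, mostly with a low value. They report only what shows in the picture. A call takes as long as a camera call. They do not tell look-alikes from the thing itself.
- silhouettes(picture, thing): "region" (400x640 bool, what is visible of it) and "box" ([left, top, right, bottom] in pixels, round what is visible of it).
The state is a dict: "t": time; "joint_pos": joint angles; "qd": joint speeds; "effort": joint torques, N m; "tcp_pos": TCP position; "ee_rot": TCP orientation; "wrist_force": force on the tool from outside, world axes, zero at the start; "moment": the same for the moment, N m; "opening": finger opening in m; "finger_force": force on a finger pad.
Only numpy, scipy, OpenCV 4.12 (cv2) and the standard library are available. Lean on these libraries where they do the work, as an engineer would, in place of code of your own. Each camera call takes 0.05 s, during which the arm holds its last target. There are 200 camera calls.

## Task

Put the used coffee capsule that stands on the caddy's front shelf into the caddy: push the self-closing flap open with one fingertip, and while that finger still keeps it open, push the capsule off the shelf through the opening with the other finger. Then take the hand away so that the flap closes over the capsule. Only push the capsule gently along the shelf, never pinch it or lift it, and leave the other things where they stand.

Things in the scene. Friction and masses are not known exactly. Their poses are not given: they have to be found in the camera images.
- caddy: White plastic capsule caddy, fixed (cannot be shifted), 275 mm long (x), 170 wide (y), 173 high. Origin on the worktop below the line where shelf and bin meet; z up, x from shelf to bin: the capsule is pushed towards +x. Front part (x -125 to 0 mm): a block whose flat top is the shelf, 110 mm up. Behind it (x 0 to 145) the bin under the sprung flap, then a level hood (x 110 to 150, top z 173).
- shelf_edge (a point): Middle of the shelf's far edge, caddy (0, 0, 110) mm, at shelf height, where the capsule drops off. The shelf is level and smooth, 125 mm long, open at both ends; its sides have lips 6 mm high, inner faces at y = +-80 mm. The bin's side cheeks rise beside the flap from shelf height to the hood.
- bin_floor (a point): Centre of the bin's floor, inside, 10 mm above the worktop. The bin is 140 mm long (x 0 to 145) and 160 mm wide inside.
- flap (a joint): Opening angle of the flap (rad): 0 shut, 0.95 at its stop. The hinge line runs along the caddy's y at x = 105 mm, z = 168 mm (caddy frame). A spring shuts it as soon as it is let go; about 1 N on the lower edge starts it, about 2 N holds it wide open.
- flap_edge (a point): Middle of the flap's lower, free edge. The flap is a steel panel 150 mm wide, 115 long, 3 thick. Shut, it slopes down from the hinge to the shelf at 29 deg; this edge is then at caddy x = 4, z = 112 mm. Pressed down or towards +x it swings down into the bin; at 0.95 rad it hangs nearly plumb. The space above it is open, back to the hood's front edge (x = 110 mm).
- capsule: Used coffee capsule, rigid and closed, black with an aluminium lid, standing lid down on the shelf: round, 46 mm across at the rim (the lowest 3 mm), tapering from 41 mm just above the rim to 27 mm at the top, 38 mm high, about 20 g. Origin at the centre of its underside. It slides easily and drops into the bin once its centre has passed the far end of the shelf.
- capsule_center (a point): Centre of the capsule, 19 mm above its underside.
- mug_a: Cream mug, 101 mm high; bystander. Origin under its base.
- tumbler: Glass tumbler, 91 mm high; bystander. Origin under its base.
- lemon: Lemon, 71 mm long; bystander. Origin at its underside.
- salt_shaker: Salt shaker, 90 mm high; bystander. Origin under its base.
- spice_jar: Spice jar with a black cap, 105 mm high; bystander. Origin under its base.
Not all that is in view belongs to the job. Of the things that look like the capsule, the smallest one is meant.

How it is judged:
On the way, in this order (a step that is already met when the one before it is completed fails the run):
1. a finger has pushed the flap open while the capsule still stands on the shelf (value of joint flap above 0.2 rad and contact force between the fingers and flap above 0.15 N and z of capsule_center in the frame of caddy above 0.12 m), for 0.1 s.
2. the capsule drops through the opening while a finger still keeps the flap open (value of joint flap above 0.2 rad and contact force between the fingers and flap above 0.15 N and z of capsule_center in the frame of caddy below 0.095 m and x of capsule_center in the frame of caddy above 0 m), for 0.05 s.
At the end, for the whole second after the job is handed in: The capsule lies at rest (under 0.03 m/s) inside the bin, its centre less than 60 mm above the caddy's underside, and the flap has closed over it (under 0.06 rad) (z of capsule_center in the frame of caddy below 0.06 m and x of capsule_center in the frame of caddy between 0 and 0.15 m and y of capsule_center in the frame of caddy between -0.085 and 0.085 m and linear speed of capsule below 0.03 m/s and value of joint flap below 0.06 rad); the robot touches nothing.
It fails at once if the capsule is lifted (its centre more than 15 mm above where it stands on the shelf) (z of capsule_center in the frame of caddy above 0.144 m).
It fails at once if the capsule is pinched or shoved hard (fingers press on it with more than 3 N) (contact force between the fingers and capsule above 3 N).
It fails at once if another thing is displaced by more than 30 mm (distance of any of mug_a, tumbler, lemon, salt_shaker, spice_jar from where it was at the start of the episode above 0.03 m).
It also fails if it takes over 35 s, if anything falls off the work surface, if the arm or the gripper's body presses on something with over 40 N, if the wrist force passes 120 N, or if a joint passes its speed limit or range.

## Working session

There is one attempt and no reset: what is moved stays moved. The work goes in short steps, Python scripts to look and compute and a shell command to move; the robot and the scene stay as the last step left them, time stands still between calls to the robot, and variables do not carry over. Pictures are saved under pics/ and viewed, at most 10 in all, crops included, and the job is handed in when it is done.

```bash
mkdir -p pics
cat > h.py <<'E'
from workcell import *
import numpy as np, cv2
def ray(c,u,v):
    R=cv2.Rodrigues(np.array(c["rvec"],float))[0]; t=np.array(c["tvec"],float).ravel()
    f=200/np.tan(np.radians(c["vertical_fov"])/2); d=np.array([(u-c["cx"])/f,(v-c["cy"])/f,1.])
    return -R.T@t, R.T@d
def atz(c,u,v,z):
    o,d=ray(c,u,v); return o+d*(z-o[2])/d[2]
def proj(c,P):
    R=cv2.Rodrigues(np.array(c["rvec"],float))[0]; t=np.array(c["tvec"],float).ravel()
    f=200/np.tan(np.radians(c["vertical_fov"])/2); p=R@np.array(P,float)+t
    return [round(c["cx"]+f*p[0]/p[2],1),round(c["cy"]+f*p[1]/p[2],1)]
E
python3 - <<'E'
from h import *
np.set_printoptions(precision=4,suppress=True)
for n in ["scene","side"]:
    c=camera(n); cv2.imwrite(f"pics/{n}0.png",c["pixels"][...,::-1])
    print(n,c["vertical_fov"],c["cx"],c["cy"],ray(c,c["cx"],c["cy"]))
    for k in ["caddy","flap","capsule","mug_a","tumbler","lemon","salt_shaker","spice_jar"]:
        for r in silhouettes(c,k): print(k,round(r["p"],2),r["box"],r["region"].sum())
print(observe())
E
```

```text
scene 42.19543180221302 317.43506793828305 195.95428106772357 (array([ 0.4249, -0.5087,  1.2769]), array([ 0.0355,  0.4732, -0.8803]))
caddy 0.57 [285.4, 116.8, 387.9, 215.8] 4279
flap 0.73 [337.3, 125.0, 371.3, 184.7] 612
capsule 0.95 [252.9, 113.9, 272.8, 137.2] 428
capsule 0.68 [226.7, 128.7, 252.1, 154.2] 413
capsule 0.61 [312.4, 163.0, 324.4, 186.0] 229
capsule 0.19 [327.5, 233.1, 361.7, 279.8] 1188
mug_a 0.89 [329.8, 231.6, 360.7, 280.1] 1196
tumbler 0.89 [376.7, 239.3, 411.1, 274.9] 1045
tumbler 0.31 [288.0, 118.1, 391.2, 217.8] 4109
lemon 0.81 [321.0, 327.7, 344.2, 352.5] 453
salt_shaker 0.55 [287.9, 110.9, 301.1, 128.3] 112
spice_jar 0.58 [278.5, 286.2, 301.0, 315.7] 519
side 45.33120334708241 311.3417719990616 199.13548187444408 (array([-0.0845, -0.9756,  0.9345]), array([ 0.3813,  0.739 , -0.5555]))
caddy 0.74 [268.4, 143.9, 364.6, 231.8] 5204
flap 0.6 [301.7, 145.6, 354.6, 190.1] 1190
flap 0.24 [368.3, 212.5, 397.0, 245.4] 694
capsule 0.74 [228.0, 177.1, 246.0, 198.0] 305
capsule 0.7 [208.9, 189.7, 230.0, 214.3] 300
capsule 0.49 [297.0, 180.0, 310.1, 198.0] 187
mug_a 0.78 [334.2, 218.0, 363.1, 254.1] 893
mug_a 0.51 [254.3, 163.2, 265.3, 188.6] 257
tumbler 0.85 [370.2, 211.5, 395.1, 246.7] 692
tumbler 0.49 [268.9, 146.4, 367.0, 233.5] 5149
lemon 0.9 [360.8, 282.2, 385.8, 300.6] 372
salt_shaker 0.74 [254.1, 161.7, 266.8, 189.0] 240
spice_jar 0.88 [313.7, 253.9, 335.7, 292.9] 623
{'t': 0.9, 'joint_pos': array([-0.1785,  0.5275,  1.4327, -0.    ,  1.1814, -0.1785]), 'qd': array([-0.0009, -0.0008,  0.0001,  0.0008,  0.0004,  0.001 ]), 'effort': array([ -0.0003, -43.9999, -17.6988,   0.0634,   0.0504,  -0.    ]), 'tcp_pos': array([0.625 , 0.0001, 0.2226]), 'ee_rot': array([ 0.7071,  0.7071, -0.    ,  0.    ]), 'wrist_force': array([ 0.4963,  1.0184, -0.7935]), 'moment': array([-0.0249, -0.0106, -0.0255]), 'finger_force': 0.0, 'opening': 0.08697829699427628}
```

View pics/scene0.png

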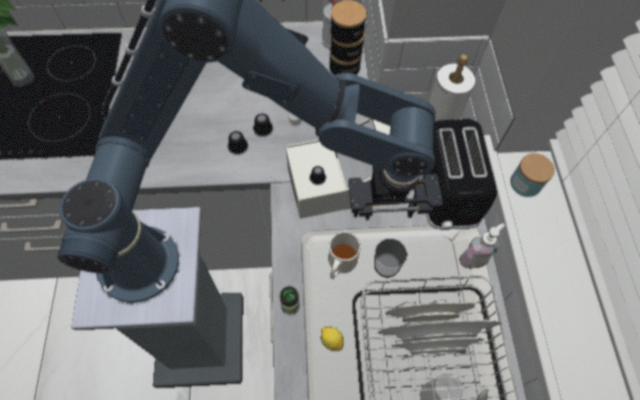

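View pics/side0.png

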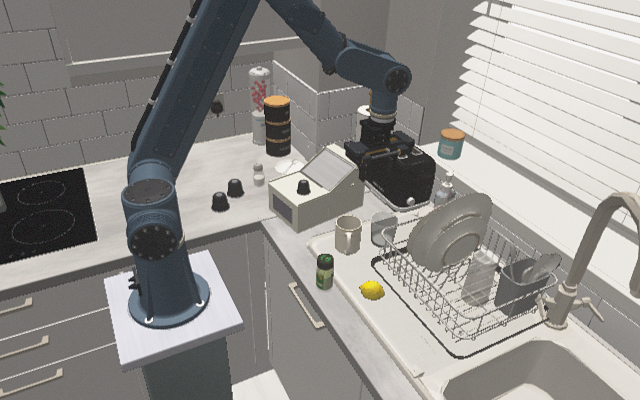

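The scene view shows the caddy at about (315,175) with the capsule at (318,175). The flap is half hidden by the gripper. The side view shows the caddy at (268-364, 144-232), with the shelf at left, the flap rising to the right and the capsule at (303,188). I'll enlarge both views to get the corners.

Run:
```python
import cv2,numpy as np
a=cv2.imread("pics/scene0.png")[105:225,275:405]; b=cv2.imread("pics/side0.png")[130:240,258:378]
a=cv2.resize(a,(400,369),interpolation=cv2.INTER_CUBIC); a=cv2.resize(cv2.imread("pics/scene0.png")[110:220,280:400],(396,363),interpolation=cv2.INTER_CUBIC)
b=cv2.resize(b,(396,363),interpolation=cv2.INTER_CUBIC)
cv2.imwrite("pics/crop1.png",np.hstack([a,b]))
```

```text
(no output)
```

View pics/crop1.png

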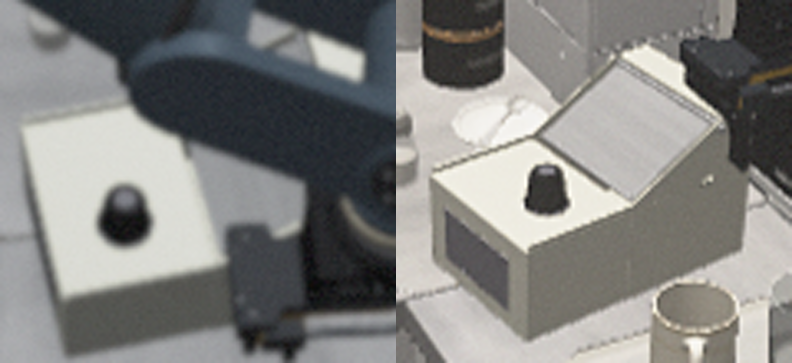

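The crop shows the caddy's front block with the capsule on it, and the flap behind. I read the corner pixels off it for a pose fit.

```bash
cat >> h.py <<'E'
class _S: pass
E
python3 - <<'E'
from h import *
from scipy.optimize import least_squares
np.set_printoptions(precision=4,suppress=True)
S,D=camera("scene"),camera("side")
obs=[(D,-125,85,116,269.2,183.3),(D,-125,-85,116,297.7,205.8),(D,-125,-85,0,297.7,232.4),(D,-125,85,0,269.2,210.6),(D,150,-85,0,362.8,205.2),(D,0,-85,116,330.4,192.1),(D,0,85,116,301,170.6),
(S,-125,85,116,286.7,148.5),(S,-125,-85,116,299.7,200),(S,-125,-85,0,300.6,217.9),(S,0,-85,116,349,189.4)]
def W(p,m): 
    c,s=np.cos(p[2]),np.sin(p[2]); m=np.array(m)/1000; return [p[0]+c*m[0]-s*m[1],p[1]+s*m[0]+c*m[1],m[2]+p[3]]
def r(p): return np.concatenate([np.subtract(proj(o[0],W(p,o[1:4])),o[4:]) for o in obs])
f=least_squares(r,[0.6,0.1,0.2,0],diff_step=1e-2,loss="soft_l1")
print(f.x,np.degrees(f.x[2]),f.fun.reshape(-1,2))
p=f.x
# capsule triangulation
o1,d1=ray(S,317.6,178.5);o2,d2=ray(D,303.5,191.8)
t=np.linalg.lstsq(np.c_[d1,-d2],o2-o1,rcond=None)[0];print("tri",o1+t[0]*d1,o2+t[1]*d2)
for c,u,v in((S,317.6,178.5),(D,303.5,191.8)):
    q=atz(c,u,v,.111); e=q[:2]-p[:2];C,s=np.cos(p[2]),np.sin(p[2]);print("cap",q,"caddy",C*e[0]+s*e[1],-s*e[0]+C*e[1])
for k in["mug_a","tumbler","salt_shaker","spice_jar","lemon"]:
    for r in silhouettes(D,k)[:1]:
        b=r["box"];print(k,atz(D,(b[0]+b[2])/2,b[3]-4,0))
# mid-line checks
E
```

```text
[0.5359 0.211  0.1833 0.    ] 10.50133671164561 [[-1.5 -2.9]
 [ 0.5 -1.4]
 [ 0.4  2.3]
 [-0.4 -1. ]
 [ 0.   0.7]
 [-0.1 -0.7]
 [-2.2 -1.4]
 [-0.1 -2.6]
 [ 0.9  0.4]
 [ 0.8  2.4]
 [-0.7  1. ]]
tri [0.4752 0.169  0.1119] [0.4768 0.1677 0.1112]
cap [0.4752 0.1695 0.111 ] caddy -0.06727401662017563 -0.029747913867298456
cap [0.477  0.1679 0.111 ] caddy -0.06584405796307605 -0.03163464464125381
mug_a [ 0.5289 -0.038   0.    ]
tumbler [ 0.6452 -0.0444  0.    ]
salt_shaker [0.4304 0.4311 0.    ]
spice_jar [ 0.3939 -0.1422 -0.    ]
lemon [ 0.499  -0.2286 -0.    ]
```

```bash
python3 -m handwheel '{"increments": [[0.034,-0.028,0,0,0,0,1],[0.034,-0.028,0,0,0,0,1],[0.034,-0.028,0,0,0,0,1],[0.034,-0.028,0,0,0,0,1],[0.034,-0.028,0,0,0,0,1],[0,0,0,0,0,-0.092,1],[0,0,0,0,0,-0.091,1],[0,0,0,0,0,0,1]]}'
python3 - <<'E'
from h import *
print(observe()["ee_rot"],observe()["tcp_pos"])
c=camera("wrist");s=camera("scene");d=camera("side")
import pickle;pickle.dump([c,s,d],open("p1.pkl","wb"))
for q in(c,s,d): print([(round(r["p"],2),r["box"]) for r in silhouettes(q,"capsule")])
a=cv2.resize(s["pixels"][110:220,280:400],(396,363),interpolation=cv2.INTER_CUBIC);b=cv2.resize(d["pixels"][130:240,258:378],(396,363),interpolation=cv2.INTER_CUBIC)
cv2.imwrite("pics/w1.png",c["pixels"][...,::-1]);cv2.imwrite("pics/crop2.png",np.hstack([a,b])[...,::-1])
print(c["vertical_fov"],c["cx"],c["cy"],ray(c,c["cx"],c["cy"]))
E
```

```text
t: 2.05
tcp_pos: [0.4848, 0.1705, 0.2228]
ee_rot: [0.639, 0.769, 0.0, 0.0]
wrist_force: [-0.8, -0.4, -0.3]
opening: 0.087
finger_force: 0.0
[6.39211613e-01 7.69030850e-01 1.78121251e-04 1.82205024e-04] [0.4848127  0.17050308 0.22281645]
[(0.7, [306.1, 294.9, 352.8, 305.6]), (0.61, [142.9, 1.4, 194.9, 43.0]), (0.57, [283.4, 174.9, 334.5, 225.2])]
[(0.9, [250.1, 113.7, 272.4, 136.5]), (0.79, [228.9, 132.3, 252.0, 154.0])]
[(0.81, [230.0, 179.7, 242.0, 198.9]), (0.72, [212.0, 191.1, 229.6, 214.8]), (0.57, [300.0, 179.2, 311.3, 199.8])]
65.70646984690485 319.4370168053139 203.45706725534163 (array([0.47410695, 0.23672802, 0.38538308]), array([ 0.04674342, -0.2441102 , -0.96862029]))
```

View pics/w1.png

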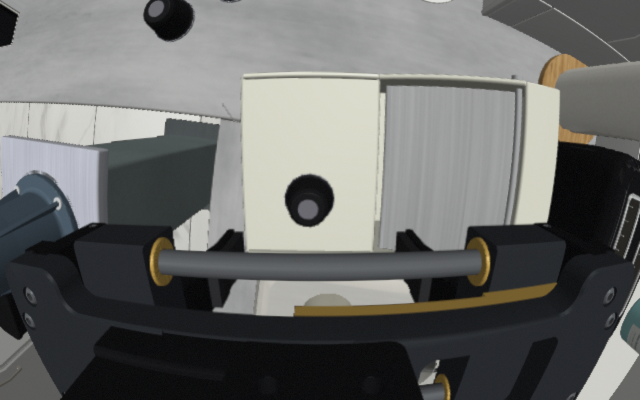

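View pics/crop2.png

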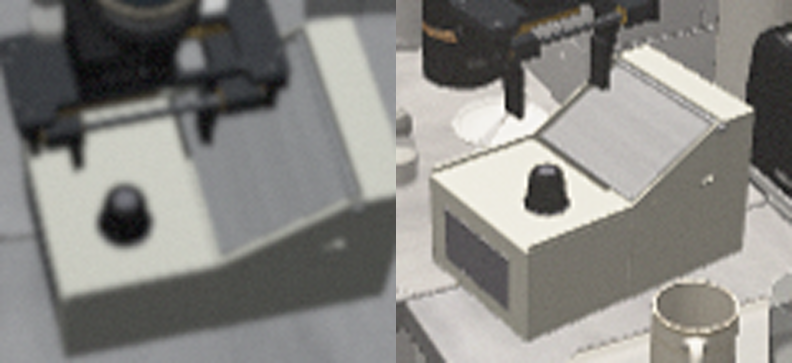

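The wrist view shows the capsule base at about (309,199), shelf front edge at column 244, shelf end at 379, hood edges around 525 and 558, and the fingers at row 250. The crop shows the flap and hood free. I'll refit with all three views.

Run:
```python
from h import *
import pickle
from scipy.optimize import least_squares
np.set_printoptions(precision=4,suppress=True)
w,S,D=pickle.load(open("p1.pkl","rb"))
def pj(c,P):
    R=cv2.Rodrigues(np.array(c["rvec"],float))[0]; t=np.array(c["tvec"],float).ravel()
    f=200/np.tan(np.radians(c["vertical_fov"])/2); p=R@np.array(P,float)+t
    if c is w:
        r=np.hypot(p[0],p[1]); k=np.arctan2(r,p[2])/r
    else: k=1/p[2]
    return np.array([c["cx"]+f*p[0]*k,c["cy"]+f*p[1]*k])
n=np.nan
for lip in(116,110):
    obs=[(D,-125,85,lip,269.2,183.3),(D,-125,-85,lip,297.7,205.8),(D,-125,-85,0,297.7,232.4),(D,-125,85,0,269.2,210.6),(D,150,-85,0,362.8,205.2),(D,0,-85,lip,330.4,192.1),(D,110,-85,173,356.8,167),(D,150,-85,173,365.9,163.3),
    (S,-125,85,lip,286.7,148.5),(S,-125,-85,lip,299.7,200),(S,-125,-85,0,300.6,217.9),(S,0,-85,lip,347,189.7),(S,110,-85,173,388.2,171.5),
    (w,-125,85,lip,243,76),(w,150,85,173,558,90),(w,-125,0,110,244,n),(w,0,0,110,380,n)]
    def W(p,m):
        c,s=np.cos(p[2]),np.sin(p[2]); m=np.array(m)/1000; return [p[0]+c*m[0]-s*m[1],p[1]+s*m[0]+c*m[1],m[2]+p[3]]
    def r(p): return np.nan_to_num(np.concatenate([pj(o[0],W(p,o[1:4]))-o[4:] for o in obs]))
    f=least_squares(r,[0.53,0.21,0.18,0],x_scale=[.1,.1,.1,.1],loss="soft_l1")
    p=f.x;print(lip,p,np.degrees(p[2]),f.cost);print(r(p).reshape(-1,2).round(1).tolist())
    C,s=np.cos(p[2]),np.sin(p[2])
    g=least_squares(lambda q:np.concatenate([pj(w,q)-[309,199],pj(S,q)-[317.6,178.5],pj(D,q)-[303.5,191.8]]),[.48,.17,.11])
    def loc(q): e=q[:2]-p[:2]; return np.array([C*e[0]+s*e[1],-s*e[0]+C*e[1]])
    print("cap",g.x,g.fun,"in caddy",loc(g.x)); o=observe();print("tcp in caddy",loc(o["tcp_pos"]))
    x=o["ee_rot"];print("tool y yaw",np.degrees(np.arctan2(*(lambda M:(M[1,1],M[0,1]))(__import__("scipy.spatial.transform",fromlist=["R"]).Rotation.from_quat(x).as_matrix()))))
```

```text
116 [ 0.5358  0.2098  0.174  -0.004 ] 9.968344114886255 17.740427829515728
[[-1.4, -1.9], [0.2, -0.2], [0.1, 3.4], [-0.3, -0.1], [0.1, 2.1], [-0.2, 0.6], [1.0, 0.1], [1.2, 0.3], [0.1, -1.8], [0.5, 1.2], [0.4, 3.1], [0.8, 1.9], [3.7, 0.5], [-1.2, -2.1], [0.6, -0.5], [0.1, 0.0], [-0.4, 0.0]]
cap [0.4771 0.1697 0.1101] [-0.1862 -0.0335  0.7004  0.0684 -0.2257 -0.0484] in caddy [-0.0647 -0.0293]
tcp in caddy [-0.0568 -0.0307]
tool y yaw 10.406037682181951
110 [ 0.5355  0.2098  0.1741 -0.0026] 9.975220934704618 17.499812412101996
[[-1.4, -0.7], [0.1, 1.1], [0.0, 3.1], [-0.4, -0.4], [0.1, 1.8], [-0.3, 1.8], [0.9, -0.3], [1.1, -0.1], [0.1, -0.9], [0.5, 2.1], [0.3, 2.9], [0.6, 2.8], [3.7, 0.2], [-0.2, -1.3], [1.5, -0.7], [-0.5, 0.0], [-0.4, 0.0]]
cap [0.4771 0.1697 0.1101] [-0.1862 -0.0335  0.7004  0.0684 -0.2257 -0.0484] in caddy [-0.0645 -0.0294]
tcp in caddy [-0.0566 -0.0308]
tool y yaw 10.406037682181951
```

```bash
python3 -m handwheel '{"increments": [[0.001,0,0.03,0,0,0,1],[0,0,0.03,0,0,0,1],[0,0,0.02,0,0,0,1],[0,0,0.012,0,0,0,1],[0,0,0.011,0,0,0,1],[0,0,0,0,0,0,1]]}'
python3 - <<'E'
from h import *
w=camera("wrist");d=camera("side")
a=cv2.resize(w["pixels"][60:330,180:570],(400,277));b=cv2.resize(d["pixels"][130:240,258:378],(396,363),interpolation=cv2.INTER_CUBIC)
a=cv2.copyMakeBorder(a,0,86,0,0,cv2.BORDER_CONSTANT)
cv2.imwrite("pics/crop3.png",np.hstack([a,b])[...,::-1])
E
```

```text
t: 2.95
tcp_pos: [0.4844, 0.1708, 0.1186]
ee_rot: [0.64, 0.769, -0.001, -0.001]
wrist_force: [0.1, 0.6, -0.8]
opening: 0.0871
finger_force: 0.0
```

View pics/crop3.png

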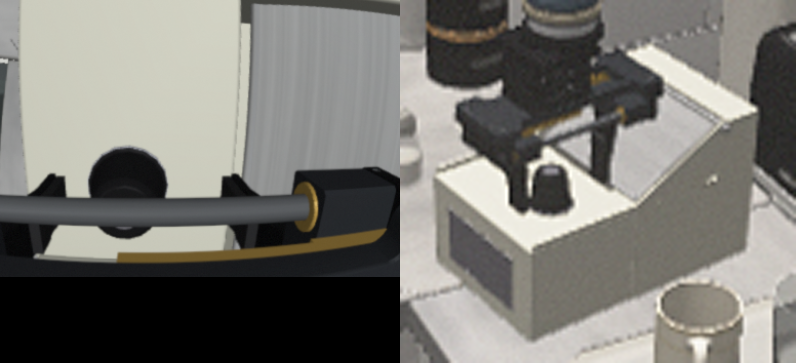

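The capsule stands between the fingers, close to the trailing one, and the leading finger is at the flap. No contact is visible. I'll check the lateral alignment numerically.

Run:
```python
from h import *
from scipy.spatial.transform import Rotation as Ro
c=camera("wrist");o=observe();M=Ro.from_quat(o["ee_rot"]).as_matrix()
R=cv2.Rodrigues(np.array(c["rvec"],float))[0]; t=np.array(c["tvec"],float).ravel();f=200/np.tan(np.radians(c["vertical_fov"])/2)
def pj(P):
    p=R@P+t;r=np.hypot(p[0],p[1]);k=f*np.arctan2(r,p[2])/r;return (c["cx"]+p[0]*k,c["cy"]+p[1]*k)
for l in([0,0,0],[.0095,.0435,0],[-.0095,.0435,0],[.0095,-.0435,0],[-.0095,-.0435,0]): print(l,pj(o["tcp_pos"]+M@np.array(l)))
cap=np.array([.4771,.1697,.110]);a=np.arange(0,6.3,.2);P=np.array([pj(cap+.023*np.array([np.cos(x),np.sin(x),0])) for x in a])
print("pred base box",P.min(0),P.max(0),"top",pj(cap+[0,0,.038])); print("cap in tool",M.T@(cap-o["tcp_pos"]))
print([(r["p"],r["box"]) for r in silhouettes(c,"capsule")])
```

```text
[0, 0, 0] (np.float64(316.6572378091639), np.float64(247.02007167110756))
[0.0095, 0.0435, 0] (np.float64(393.5399293636885), np.float64(230.67086582366363))
[-0.0095, 0.0435, 0] (np.float64(390.9873718442411), np.float64(261.13554801594574))
[0.0095, -0.0435, 0] (np.float64(240.01309660322426), np.float64(230.61785498894068))
[-0.0095, -0.0435, 0] (np.float64(242.74577290234393), np.float64(261.00357111825076))
pred base box [264.40616587 202.86718137] [340.97392426 274.23245816] top (np.float64(298.51980680846646), np.float64(268.5025279452349))
cap in tool [ 0.00015172 -0.00857871  0.01025562]
[(0.93, [99.4, 0.0, 156.6, 21.7]), (0.75, [265.2, 203.9, 343.6, 288.8])]
```

```bash
python3 -m handwheel '{"increments": [[0,0.005,0,0,0,0,1],[0,0.005,0,0,0,0,1],[0,0.004,0,0,0,0,1],[0,0.004,0,0,0,0,1],[0,0.004,0,0,0,0,1],[0,0.004,0,0,0,0,1],[0,0.004,0,0,0,0,1],[0,0.004,0,0,0,0,1]]}'
python3 -m handwheel '{"increments": [[0,0.004,0,0,0,0,1],[0,0.004,0,0,0,0,1],[0,0.004,0,0,0,0,1],[0,0,0,0,0,0,1]]}'
python3 - <<'E'
from h import *
w=camera("wrist");d=camera("side")
a=cv2.resize(w["pixels"][60:330,180:570],(400,277));b=cv2.resize(d["pixels"][130:240,258:378],(396,363),interpolation=cv2.INTER_CUBIC)
a=cv2.copyMakeBorder(a,0,86,0,0,cv2.BORDER_CONSTANT)
cv2.imwrite("pics/crop4.png",np.hstack([a,b])[...,::-1])
E
```

```text
t: 3.95
tcp_pos: [0.5183, 0.1773, 0.1194]
ee_rot: [0.64, 0.769, -0.0, -0.0]
wrist_force: [-1.0, -0.1, 0.6]
opening: 0.0869
finger_force: 0.6
t: 4.35
tcp_pos: [0.5309, 0.1795, 0.1196]
ee_rot: [0.64, 0.769, 0.0, 0.0]
wrist_force: [0.1, -0.2, 1.6]
opening: 0.0868
finger_force: 0.6
```

View pics/crop4.png

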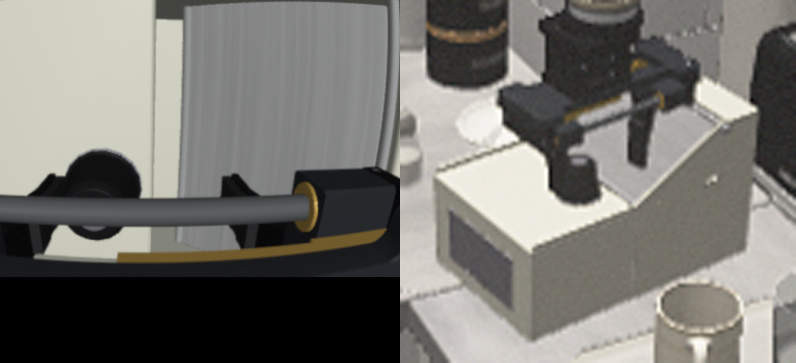

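The flap is opening under the leading finger, and the trailing finger is pushing the capsule, which is still on the shelf. I'll continue.

```bash
python3 -m handwheel '{"increments": [[0,0.004,0,0,0,0,1],[0,0.004,0,0,0,0,1],[0,0.004,0,0,0,0,1],[0,0.004,0,0,0,0,1],[0,0.004,0,0,0,0,1],[0,0.004,0,0,0,0,1],[0,0.004,0,0,0,0,1],[0,0.004,0,0,0,0,1]]}'
python3 -m handwheel '{"increments": [[0,0.004,0,0,0,0,1],[0,0.003,0,0,0,0,1],[0,0,0,0,0,0,1],[0,0,0,0,0,0,1],[0,0,0,0,0,0,1]]}'
python3 - <<'E'
from h import *
w=camera("wrist");d=camera("side")
a=cv2.resize(w["pixels"][60:330,180:570],(400,277));b=cv2.resize(d["pixels"][130:240,258:378],(396,363),interpolation=cv2.INTER_CUBIC)
a=cv2.copyMakeBorder(a,0,86,0,0,cv2.BORDER_CONSTANT)
cv2.imwrite("pics/crop5.png",np.hstack([a,b])[...,::-1])
E
```

```text
t: 5.25
tcp_pos: [0.5611, 0.1852, 0.1192]
ee_rot: [0.64, 0.769, -0.001, -0.001]
wrist_force: [-4.2, -1.0, 0.2]
opening: 0.0869
finger_force: 1.7
t: 5.75
tcp_pos: [0.5683, 0.1865, 0.1196]
ee_rot: [0.64, 0.769, -0.0, -0.0]
wrist_force: [-4.2, -0.7, -0.1]
opening: 0.0866
finger_force: 1.9
```

View pics/crop5.png

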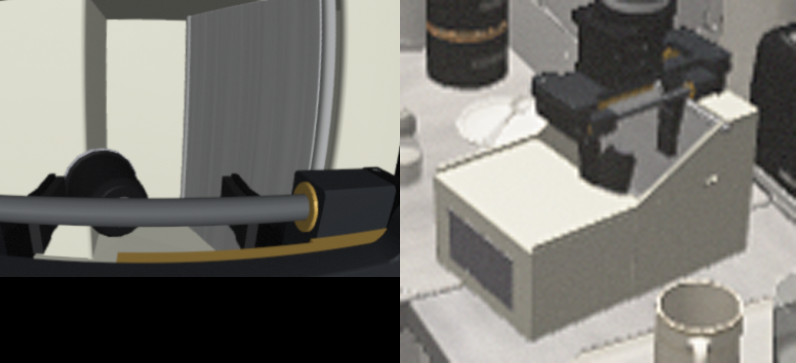

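The capsule has tipped over the edge but still hangs there against the trailing finger, tilted nose-down. I'll push it on a little.

```bash
python3 -m handwheel '{"increments": [[0,0.002,0,0,0,0,1],[0,0.002,0,0,0,0,1],[0,0.002,0,0,0,0,1],[0,0,0,0,0,0,1],[0,0,0,0,0,0,1]]}'
python3 - <<'E'
from h import *
w=camera("wrist");d=camera("side")
print([(r["p"],r["box"]) for r in silhouettes(w,"capsule")])
a=cv2.resize(w["pixels"][60:330,180:570],(400,277));b=cv2.resize(d["pixels"][130:240,258:378],(396,363),interpolation=cv2.INTER_CUBIC)
a=cv2.copyMakeBorder(a,0,86,0,0,cv2.BORDER_CONSTANT)
cv2.imwrite("pics/crop6.png",np.hstack([a,b])[...,::-1])
E
```

```text
t: 6.35
tcp_pos: [0.5742, 0.1876, 0.1194]
ee_rot: [0.64, 0.769, -0.0, -0.0]
wrist_force: [-4.0, -0.0, -0.7]
opening: 0.0866
finger_force: 2.3
[(0.98, [35.5, 0.0, 95.9, 40.1]), (0.87, [244.6, 201.6, 331.2, 280.9])]
```

View pics/crop6.png

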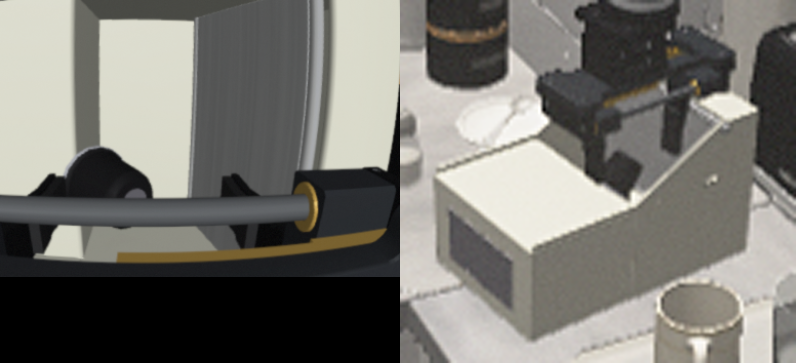

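The capsule is tilted further but still hangs on the shelf edge, with its lid against the trailing pad. I'll advance the trailing finger by closing slightly while shifting the hand forward, so the leading finger stays on the flap.

```bash
python3 -m handwheel '{"increments": [[0,0.001,0,0,0,0,0.95],[0,0.001,0,0,0,0,0.9],[0,0.002,0,0,0,0,0.84],[0,0.002,0,0,0,0,0.78],[0,0,0,0,0,0,0.78],[0,0,0,0,0,0,0.78]]}'
python3 - <<'E'
from h import *
w=camera("wrist");d=camera("side")
print([(r["p"],r["box"]) for r in silhouettes(w,"capsule")])
a=cv2.resize(w["pixels"][60:330,180:570],(400,277));b=cv2.resize(d["pixels"][130:240,258:378],(396,363),interpolation=cv2.INTER_CUBIC)
a=cv2.copyMakeBorder(a,0,86,0,0,cv2.BORDER_CONSTANT)
cv2.imwrite("pics/crop7.png",np.hstack([a,b])[...,::-1])
E
```

```text
t: 7.1
tcp_pos: [0.5803, 0.1887, 0.1195]
ee_rot: [0.64, 0.769, 0.0, 0.0]
wrist_force: [-4.6, -0.7, -1.3]
opening: 0.0779
finger_force: 2.1
[(0.74, [30.7, 0.0, 93.8, 42.7]), (0.73, [274.6, 184.8, 320.4, 232.8])]
```

View pics/crop7.png

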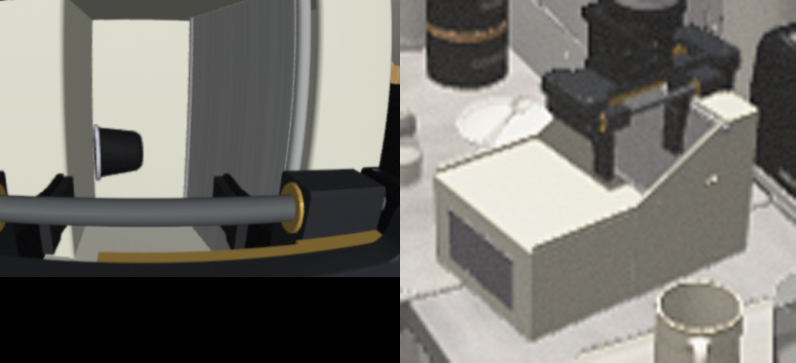

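The capsule lies on its side on the bin floor with the flap still held open. I'll back out so the flap closes gently, then lift away.

```bash
python3 -m handwheel '{"increments": [[0,-0.012,0,0,0,0,0.78],[0,-0.014,0,0,0,0,0.78],[0,-0.014,0,0,0,0,0.78],[0,-0.014,0,0,0,0,0.78],[0,-0.014,0,0,0,0,0.78],[0,-0.014,0,0,0,0,0.78],[0,-0.012,0,0,0,0,0.78],[0,-0.008,0,0,0,0,0.78]]}'
python3 -m handwheel '{"increments": [[0,0,-0.03,0,0,0,0.78],[0,0,-0.04,0,0,0,0.78],[0,0,-0.04,0,0,0,0.78],[0,0,-0.04,0,0,0,0.78],[0,0,0,0,0,0,0.78],[0,0,0,0,0,0,0.78],[0,0,0,0,0,0,0.78],[0,0,0,0,0,0,0.78]]}'
python3 - <<'E'
from h import *
import pickle
w=camera("wrist");d=camera("side");d0=pickle.load(open("p1.pkl","rb"))[2]
for c in(w,d):
    for k in("capsule","flap"): print(k,[(round(r["p"],2),r["box"],int(r["region"].sum())) for r in silhouettes(c,k)])
# compare flap area on side image with the earlier picture
df=np.abs(d["pixels"].astype(int)-d0["pixels"]).mean(2)
for u,v in((310,172),(318,180),(325,186),(330,182),(338,172),(345,172)): print((u,v),d["pixels"][v,u],d0["pixels"][v,u])
o=observe();print(o["t"],o["tcp_pos"],o["wrist_force"],o["finger_force"])
E
```

```text
t: 8.05
tcp_pos: [0.4813, 0.1702, 0.1204]
ee_rot: [0.64, 0.769, 0.002, 0.002]
wrist_force: [-0.8, -0.5, -0.3]
opening: 0.0776
finger_force: 0.0
t: 8.85
tcp_pos: [0.4791, 0.17, 0.268]
ee_rot: [0.64, 0.769, -0.001, -0.001]
wrist_force: [0.3, -0.3, -0.6]
opening: 0.0775
finger_force: 0.0
capsule [(0.9, [160.2, 5.5, 212.0, 47.2], 1482), (0.66, [226.4, 0.5, 265.9, 12.1], 385)]
flap [(0.76, [375.4, 90.8, 501.3, 242.5], 16272)]
capsule [(0.75, [209.7, 190.6, 228.6, 215.9], 340), (0.49, [227.1, 178.5, 243.7, 200.9], 296), (0.36, [302.2, 148.9, 356.4, 186.5], 1160)]
flap [(0.75, [267.2, 144.2, 367.2, 231.7], 5734), (0.59, [305.1, 147.3, 355.9, 190.7], 1137)]
(310, 172) [198 193 186] [191 188 185]
(318, 180) [189 184 182] [190 187 183]
(325, 186) [197 194 192] [197 193 192]
(330, 182) [188 187 186] [188 187 182]
(338, 172) [192 189 186] [191 187 183]
(345, 172) [196 192 189] [198 194 191]
9.15 [0.47977324 0.17006542 0.26901684] [-0.30980878 -0.22164981 -0.07597256] 0.0
```

The flap looks the same as when it was shut at the start, the capsule is out of sight, and the hand is clear of everything.

```bash
python3 -c "
from workcell import *
print(finish_job())"
```

```text
the job is handed in; nothing more can be done
None
```

The capsule was pushed off the shelf into the bin while the other finger held the flap open; the flap then closed over it, the hand is clear, and the job is handed in (no verdict was returned).

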